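# Find the concealed catch of the kiln logger's battery tray

### The arm

A 6-joint arm with a two-finger parallel gripper is mounted at the origin on the work surface. World frame = base frame: x ahead of the robot, y to its left, z up, the work surface at z = 0. Lengths are in m, angles in degrees, forces in N, time in s.
With the tool pointing down it reaches from about 0.375 to 0.9 m from the base axis. Payload 3.1 kg.
Tool frame: the origin (TCP) lies on the centre line of the jaws, within the pads' length; the fingertips stand 25 mm ahead of it and the grasp point (between the pads) lies 6 mm ahead of it; z points along the fingers, y is the line along which they close (so a half turn about z gives the same grasp; the last joint's range is limited). The gripper opens to 87 mm and grips with 3 to 60 N. Pads are 19 mm wide; open, the fingers measure 117 mm over their backs; the gripper's body (75 mm by 190 mm) begins 51 mm behind the grasp point.
Start: joints at [53.715, 30.224, 82.088, -0, 67.689, -10.227], TCP at [0.275, 0.561, 0.248] pointing down, gripper open.
Joint ranges: [-176.69, 176.69], [-43.24, 126.21], [12.49, 139.97], [-82, 262], [0, 151.66], [-163.58, 163.58]. Speed limits (degrees/s): [159.86, 159.86, 180, 180, 180, 180].

### API

Orientations are given as a 3x3 rotation matrix whose columns are the frame's x, y, z axes.
In Python, from rig import bot, cams, models gives the robot as it stands. The module is installed in compiled form; this text tells all that it offers.
- The arm moves only by the shell command python3 -m handwheel 'ROWS' [OPENING]. ROWS is JSON, a list of rows, each a list of 6 numbers: the shift along the world's x, y, z each as a share of 1 m, from -1 to 1, then the turn, a rotation vector about the world's x, y, z each as a share of 2 rad, from -1 to 1. In form: [[dx, dy, dz, wx, wy, wz], ...]. A call has exactly 8 rows; each row is the pose to reach, as a shift and turn from the pose commanded when the call began; what a row does not reach only later rows make up. A row lasts 1/12 s, in which the tool goes at most 41.7 mm and 7.16 degrees, less where a joint would pass 70% of its speed; a pose out of reach is approached as far as the arm can. A call with a number of a shift or a turn outside -1 to 1 is refused whole. A call with a gripper value outside its range is refused whole. OPENING is the opening, from -1 (shut) to 1 (fully open), so that 0 is half open, set as the call begins (- or left out, the last holds). The fingers move at their own pace and stop on an object; the grip force is fixed at half the most. Time passes only in rows, so rows that repeat a pose let the fingers close, or fill a call up. It gives the time, the measured TCP pose, the force, the opening and the grip force at its end, in the units of the state.
- bot.read_state(): the state, without advancing time (a new reading comes with each control period).
- cams.capture(name): name is "side" or "top"; returns (picture, depth): 384x512x3 uint8, blue, green, red; 384x512 float32, m along the optical axis (not along the pixel's ray), 0 where there is no reading.
- cams.calibration(name): a dict with "mtx" (3x3 intrinsics, pixels), "R" (3x3) and "t" (3): a world point X has camera coordinates R X + t. Camera axes: x right, y down, z forward; pixel columns grow to the right and rows downward; lengths in m; the calibration is good to about 2 mm. A picture is of the moment at which its call begins. calibration takes no time and is no camera call.
- bot.hand_in(): hands the job in; it is judged then, once.
Trained networks look in the newest picture that a camera, given by its name, has taken for a name from the list of things; names that differ only in an ending like _2 or _b are one class to them, and where a whole thing is asked for, a point or a joint stands for the part that bears it (a point fixed in the world has none). Each returns a list of dicts, best first, with "conf" (0 to 1); they miss things now and then, are a little off and sometimes report something else, mostly with a low value. They report only what shows in the picture. A call takes as long as a camera call.
- models.spot_in(query, camera): "position" ([column, row] in pixels, amid what is visible of it).
- models.tip_of(query, camera): "position" ([column, row] in pixels: a listed point, or the origin of a listed thing).
The state is a dict: "time_s": time; "joint_positions": joint angles; "qvel": joint speeds; "tau": joint torques, N m; "position": TCP position; "tcp_rot": TCP orientation; "force": force on the tool from outside, world axes, zero at the start; "moment": the same for the moment, N m; "opening": opening from 0.0 (shut) to 1.0 (fully open); "grasp_force": force on a finger pad.
Only numpy, scipy, OpenCV 4.12 (cv2) and the standard library are available. Lean on these libraries where they do the work, as an engineer would, in place of code of your own. Each camera call takes 0.05 s, during which the arm holds its last target. There are 200 camera calls.

### The job

The battery tray of the cream kiln logger is held shut by a concealed catch: one of the four identical grey plates set flush in the logger's top gives under a fingertip, the other three are solid. Feel across the plates with a light touch, press in the one that gives until the tray springs out of the front by itself, then draw back so that the plate comes up again. Do not touch the tray, grasp nothing, and leave all the loose things on and around the logger where they are.

Things in the scene. Friction and masses are not known exactly. Their poses are not given: they have to be found in the camera images.
- case: kiln logger, a cream box 180 mm deep (x) by 260 mm wide (y) by 75 mm high, fixed to the bench; origin at the centre of its underside, x points from its front (tray side, nearer the robot) to its back, y along its width, z up. In its level top is a row of four grey plates (see panel); a dark display is on the back part of the top
- panel (a point): centre of the row of plates, at the level of the logger's top (75 mm over the bench), 30 mm in front of the logger's origin; axes as the logger's. Plates: 46 mm square in 48 mm openings, tops 1.5 mm below the top surface, centres at y = -87, -29, 29 and 87 mm from here. One is the catch (which one changes from run to run); the other three are rigid
- catch (a joint): how far the yielding plate is pressed in, m: 0 = up, 0.007 = fully down. It springs back; it starts to move at about 2 N and is fully down at about 5 N; the tray is freed at about 0.0045. The rigid plates do not move this joint
- tray_out (a joint): how far the battery tray has come out of the logger's front, m: 0 = shut, 0.045 = out at its stop. Pushed out by its own spring within about half a second of the catch being pressed; it stays out
- tray_mid (a point): centre of the outside of the tray's front, which moves with the tray; x points into the logger
- tray: battery tray; its brown front is 178 mm wide by 42 mm high, 6 mm thick, flush with the logger's front when shut; its origin lies at the logger's origin while shut, and moves with the tray
- tile: loose blue glazed test tile, 50 x 70 x 7 mm, lying on the back part of the logger's top; origin at the centre of its underside
- bowl: loose lime-green plastic bowl, 200 mm across, 90 mm high; origin at the centre of its underside
- mug: loose unglazed clay mug, 80 mm across, 90 mm high; origin at the centre of its underside
- jar: loose amber glaze jar, 70 mm across, 85 mm high; origin at the centre of its underside
- bottle: loose white plastic bottle, 60 mm across, 150 mm high; origin at the centre of its underside
- brush: loose glaze brush lying on the bench along its x; origin on the bench under it
- rib: loose wooden potter's rib, 110 x 50 x 6 mm, flat on the bench; origin at the centre of its underside

How it is judged (in metres and radians):
On the way, in this order (a step that is already met when the one before it is completed fails the run):
1. the yielding plate is being pressed in (value of joint catch above 0.003 m).
2. the tray springs out (value of joint tray_out above 0.035 m), for 0.1 s.
At the end, for the whole second after the job is handed in: The tray stands at least 35 mm out, the catch plate is up again (pressed in less than 1.5 mm), and the seven loose things are at rest within 20 mm of where they began (value of joint tray_out above 0.035 m and value of joint catch below 0.0015 m and linear speed of each of tile, bowl, mug, jar, bottle, brush, rib below 0.02 m/s and distance of each of tile, bowl, mug, jar, bottle, brush, rib from where it was at the start of the episode below 0.02 m); the robot touches nothing.
It fails at once if the tray is touched (over 1 N): it must come out by its own spring (contact force between any of the fingers, the arm and tray above 1 N).
It fails at once if the fingers push anything harder than 50 N (contact force between the fingers and anything else above 50 N).
It fails at once if a loose thing is shifted by more than 20 mm, or lifted (distance of any of tile, bowl, mug, jar, bottle, brush, rib from where it was at the start of the episode above 0.02 m).
It also fails if it takes over 45 s, if anything falls off the work surface, if the arm or the gripper's body presses on something with over 40 N, if the wrist force passes 120 N, or if a joint passes its speed limit or range.

## Working session

There is one attempt and no reset: what is moved stays moved. The work goes in short steps, Python scripts to look and compute and a shell command to move; the robot and the scene stay as the last step left them, time stands still between calls to the robot, and variables do not carry over. Pictures are saved under pics/ and viewed, at most 10 in all, crops included, and the job is handed in when it is done.

```bash
mkdir -p pics; cat > h.py <<'E'
from rig import bot,cams,models
import numpy as np,cv2
def world(cam,px,z=None,depth=None):
    c=cams.calibration(cam);K,R,t=map(np.array,(c["mtx"],c["R"],c["t"]))
    r=np.linalg.inv(K)@[px[0],px[1],1]; o=-R.T@t; d=R.T@r
    s=depth if z is None else (z-o[2])/d[2]
    return o+s*d
def dmed(D,p):
    c,r=map(int,np.round(p)); w=D[max(r-2,0):r+3,max(c-2,0):c+3]; w=w[w>0]; return np.median(w) if len(w) else np.nan
E
python3 - <<'E'
from h import *
np.set_printoptions(precision=3,suppress=True)
for n in("top","side"):
    im,D=cams.capture(n); cv2.imwrite(f"pics/{n}0.png",im)
    np.save(f"{n}0.npy",D)
    for q in ["panel","case","tray_mid"]:
        for r in models.tip_of(q,n)[:2]:
            p=r["position"]; print(n,q,np.round(p,1),round(r["conf"],2),world(n,p,depth=dmed(D,p)), world(n,p,z={"panel":.075,"case":0,"tray_mid":.035}[q]))
    for q in ["tile","bowl","mug","jar","bottle","brush","rib"]:
        for r in models.spot_in(q,n)[:1]:
            p=r["position"]; print(n,q,np.round(p,1),round(r["conf"],2),world(n,p,depth=dmed(D,p)))
s=bot.read_state();print(s["time_s"],s["force"],s["tcp_rot"],s["opening"])
E
```

```text
top panel [245.3 224.9] 0.96 [0.503 0.016 0.075] [0.504 0.016 0.075]
top case [250.7 217.9] 0.97 [0.525 0.002 0.074] [0.536 0.004 0.   ]
top case [232.1 190.7] 0.5 [0.602 0.059 0.083] [0.62  0.066 0.   ]
top tray_mid [245.4 244.6] 0.48 [0.449 0.014 0.057] [0.45  0.015 0.035]
top tile [229.7 191.3] 0.65 [0.6   0.066 0.083]
top bowl [412.5 239.2] 0.74 [ 0.487 -0.49   0.007]
top mug [193.5 144.8] 0.6 [0.766 0.198 0.006]
top jar [332.  150.5] 0.89 [ 0.734 -0.233  0.085]
top bottle [239.6 140.4] 0.68 [0.745 0.042 0.117]
top brush [127.7 247.3] 0.92 [0.431 0.368 0.02 ]
top rib [133.1 173.6] 0.74 [0.663 0.382 0.007]
side panel [214.4 198.6] 0.95 [0.505 0.018 0.074] [0.505 0.017 0.075]
side panel [346.1 254.3] 0.35 [ 0.734 -0.27   0.048] [ 0.717 -0.288  0.075]
side case [229.1 215.7] 0.56 [ 0.518 -0.059  0.073] [0.542 0.014 0.   ]
side tile [240.4 176.2] 0.52 [0.603 0.073 0.08 ]
side bowl [289.5 353.5] 0.72 [ 0.507 -0.416  0.011]
side mug [267.6 153.7] 0.66 [0.731 0.161 0.065]
side jar [347.5 244.3] 0.66 [ 0.735 -0.266  0.078]
side bottle [291.4 175.1] 0.8 [0.742 0.025 0.074]
side rib [223.  140.1] 0.72 [0.66  0.382 0.005]
1.1 [ 0.256 -0.424 -0.124] [[-0.898  0.439  0.   ]
 [ 0.439  0.898 -0.   ]
 [-0.    -0.    -1.   ]] 0.999526719906224
```

View pics/top0.png

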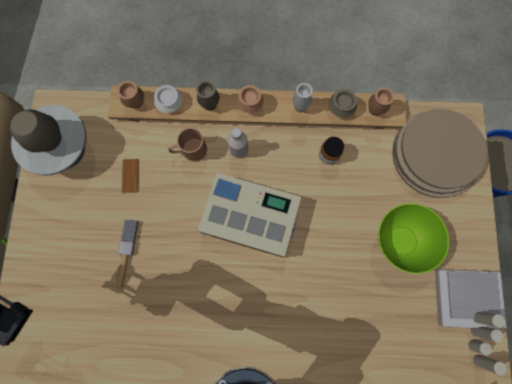

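View pics/side0.png

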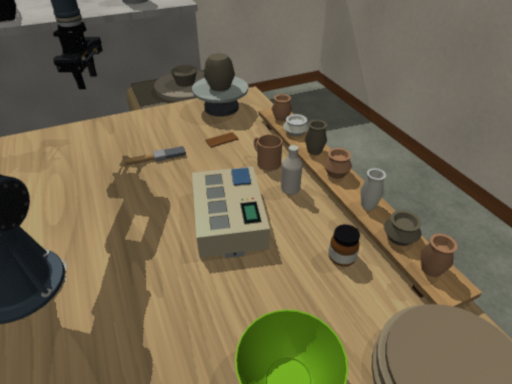

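The top view shows the case around (250,214), with plates at about (218,214), (237,221), (256,227) and (275,232). The tile is at (228,190). In the side view the plates run from (215,180) to (219,222), and nothing stands on them. Next I'll refine the plate centres.

```bash
python3 - <<'E'
from h import *
np.set_printoptions(precision=4,suppress=True)
for n,g in(("top",[(218,214),(237,221),(256,227),(275,232)]),("side",[(215,180),(216,193),(217,207),(219,222)])):
    im=cv2.imread(f"pics/{n}0.png"); D=np.load(f"{n}0.npy")
    hsv=cv2.cvtColor(im,cv2.COLOR_BGR2HSV)
    P=[]
    for p in g:
        v=hsv[p[1],p[0]].astype(int)
        m=((abs(hsv.astype(int)-v)[...,1:]<[20,25]).all(-1)).astype(np.uint8)
        k,l,st,ce=cv2.connectedComponentsWithStats(m,connectivity=4); i=l[p[1],p[0]]
        w=world(n,ce[i],z=.0735); P.append(w); print(n,v,st[i],ce[i],w,world(n,ce[i],depth=dmed(D,ce[i]))[2])
    P=np.array(P); d=P[0]-P[3]; print("mean",P.mean(0),"len",np.linalg.norm(d),"yaw",np.degrees(np.arctan2(-d[0],d[1])))
print(bot.read_state()["position"])
E
```

```text
top [ 98   9 108] [208 205  20  20 275] [217.6691 214.6327] [0.5309 0.0982 0.0735] 0.07423338465104323
top [ 90   9 108] [227 211  20  20 278] [236.7482 220.2662] [0.5164 0.0419 0.0735] 0.07378746400164493
top [ 98   9 108] [246 216  21  21 287] [256.0767 225.9477] [ 0.5018 -0.0148  0.0735] 0.07361333439309137
top [ 98   9 108] [266 222  20  20 288] [275.3507 231.5764] [ 0.4875 -0.0708  0.0735] 0.07434372023082503
mean [0.5091 0.0136 0.0735] len 0.17449598023331248 yaw -14.412217157782596
side [ 48  12 108] [206 175  16  10 145] [213.2897 179.4483] [0.5299 0.0981 0.0735] 0.07114037287818264
side [ 48  12 108] [207 187  17  12 172] [215.064  192.4477] [0.5156 0.0421 0.0735] 0.07065489634166988
side [ 50  14 110] [208 201  19  13 200] [217.015 206.7  ] [ 0.5012 -0.0143  0.0735] 0.07198095342381827
side [ 50  14 112] [210 216  20  14 228] [219.0307 222.2061] [ 0.4865 -0.0705  0.0735] 0.07128323914619483
mean [0.5083 0.0138 0.0735] len 0.1741154050524849 yaw -14.416530766196567
[0.2745 0.5615 0.2475]
```

```bash
python3 -m handwheel '[[0.03,-0.054,-0.01,0,0,0.02],[0.06,-0.108,-0.02,0,0,0.04],[0.09,-0.162,-0.03,0,0,0.06],[0.11,-0.2,-0.04,0,0,0.08],[0.13,-0.235,-0.05,0,0,0.1],[0.15,-0.27,-0.05,0,0,0.1],[0.17,-0.305,-0.05,0,0,0.1],[0.185,-0.335,-0.06,0,0,0.1]]' -1
python3 -m handwheel '[[0.02,-0.03,0,0,0,0],[0.035,-0.06,0,0,0,0],[0.05,-0.09,0,0,0,0],[0.062,-0.112,-0.01,0,0,0],[0.07,-0.128,-0.02,0,0,0],[0.07,-0.128,-0.04,0,0,0],[0.07,-0.128,-0.05,0,0,0],[0.07,-0.128,-0.05,0,0,0]]'
python3 -c "
from h import *
s=bot.read_state();print(s['force'],s['opening'],s['tcp_rot'])"
```

```text
time_s: 1.77
position: [0.4352, 0.2721, 0.1963]
tcp_rot: [[-0.968, 0.252, 0.002], [0.252, 0.968, 0.001], [-0.001, 0.001, -1.0]]
force: [0.6, 0.1, 0.6]
opening: 0.479
grasp_force: 0.0
time_s: 2.43
position: [0.5023, 0.1453, 0.1439]
tcp_rot: [[-0.968, 0.253, -0.005], [0.253, 0.968, -0.0], [0.005, -0.002, -1.0]]
force: [-0.7, -0.0, -0.5]
opening: 0.005
grasp_force: 0.0
[-0.69217169 -0.01417756 -0.47593845] 0.004954625288972356 [[-9.67505099e-01  2.52796648e-01 -5.26667614e-03]
 [ 2.52801231e-01  9.67518213e-01 -2.12395437e-04]
 [ 5.04191223e-03 -1.53691588e-03 -9.99986108e-01]]
```

```bash
python3 -m handwheel '[[0.014,-0.024,0,0,0,0],[0.028,-0.047,0,0,0,0],[0.028,-0.047,-0.01,0,0,0],[0.028,-0.047,-0.02,0,0,0],[0.028,-0.047,-0.03,0,0,0],[0.028,-0.047,-0.036,0,0,0],[0.028,-0.047,-0.036,0,0,0],[0.028,-0.047,-0.036,0,0,0]]'
```

```text
time_s: 3.1
position: [0.531, 0.0995, 0.1093]
tcp_rot: [[-0.968, 0.251, -0.002], [0.251, 0.968, 0.0], [0.002, -0.0, -1.0]]
force: [0.1, 0.1, 0.0]
opening: 0.006
grasp_force: 0.0
```

```bash
python3 -m handwheel '[[0,0,-0.003,0,0,0],[0,0,-0.006,0,0,0],[0,0,-0.008,0,0,0],[0,0,-0.009,0,0,0],[0,0,-0.01,0,0,0],[0,0,-0.0105,0,0,0],[0,0,-0.011,0,0,0],[0,0,-0.011,0,0,0]]'
```

```text
time_s: 3.77
position: [0.5321, 0.0986, 0.099]
tcp_rot: [[-0.968, 0.252, 0.0], [0.252, 0.968, 0.0], [-0.0, 0.0, -1.0]]
force: [0.6, 0.4, -0.1]
opening: 0.006
grasp_force: 0.0
```

```bash
python3 -m handwheel '[[0,0,-0.0003,0,0,0],[0,0,-0.0006,0,0,0],[0,0,-0.0009,0,0,0],[0,0,-0.0012,0,0,0],[0,0,-0.0014,0,0,0],[0,0,-0.0016,0,0,0],[0,0,-0.0018,0,0,0],[0,0,-0.002,0,0,0]]'
```

```text
time_s: 4.43
position: [0.5321, 0.0986, 0.0988]
tcp_rot: [[-0.968, 0.252, 0.001], [0.252, 0.968, -0.0], [-0.001, -0.0, -1.0]]
force: [-4.3, -0.0, 15.9]
opening: 0.005
grasp_force: 8.0
```

First plate is rigid (16 N with no travel, contact at TCP z 0.0988). On to plate 2.

```bash
python3 -m handwheel '[[0,0,0.006,0,0,0],[0,0,0.012,0,0,0],[-0.008,-0.028,0.012,0,0,0],[-0.016,-0.0566,0.012,0,0,0],[-0.016,-0.0566,0.012,0,0,0],[-0.016,-0.0566,0.008,0,0,0],[-0.016,-0.0566,0.005,0,0,0],[-0.016,-0.0566,0.0035,0,0,0]]'
python3 -m handwheel '[[0,0,0,0,0,0],[0,0,-0.0008,0,0,0],[0,0,-0.0014,0,0,0],[0,0,-0.002,0,0,0],[0,0,-0.0025,0,0,0],[0,0,-0.003,0,0,0],[0,0,-0.0033,0,0,0],[0,0,-0.0035,0,0,0]]'
```

```text
time_s: 5.1
position: [0.516, 0.0427, 0.0999]
tcp_rot: [[-0.968, 0.252, -0.0], [0.252, 0.968, 0.0], [0.0, 0.0, -1.0]]
force: [-1.0, -0.1, -0.1]
opening: 0.004
grasp_force: 0.0
time_s: 5.77
position: [0.5161, 0.0426, 0.0989]
tcp_rot: [[-0.968, 0.252, 0.001], [0.252, 0.968, 0.0], [-0.001, 0.001, -1.0]]
force: [-3.3, 1.6, 17.9]
opening: 0.01
grasp_force: 8.5
```

Plate 2 is rigid too. On to plate 3.

```bash
python3 -m handwheel '[[0,0,0.006,0,0,0],[0,0,0.012,0,0,0],[-0.007,-0.028,0.012,0,0,0],[-0.0146,-0.0568,0.012,0,0,0],[-0.0146,-0.0568,0.012,0,0,0],[-0.0146,-0.0568,0.008,0,0,0],[-0.0146,-0.0568,0.005,0,0,0],[-0.0146,-0.0568,0.0035,0,0,0]]'
python3 -m handwheel '[[0,0,0,0,0,0],[0,0,-0.0008,0,0,0],[0,0,-0.0014,0,0,0],[0,0,-0.002,0,0,0],[0,0,-0.0025,0,0,0],[0,0,-0.003,0,0,0],[0,0,-0.0033,0,0,0],[0,0,-0.0035,0,0,0]]'
```

```text
time_s: 6.43
position: [0.5013, -0.0141, 0.0999]
tcp_rot: [[-0.968, 0.251, -0.001], [0.251, 0.968, 0.0], [0.001, 0.0, -1.0]]
force: [0.6, -0.1, -1.2]
opening: 0.007
grasp_force: 0.0
time_s: 7.1
position: [0.5015, -0.0146, 0.0971]
tcp_rot: [[-0.968, 0.252, 0.0], [0.252, 0.968, 0.0], [-0.0, 0.0, -1.0]]
force: [0.1, 3.1, 2.8]
opening: 0.002
grasp_force: 1.9
```

Plate 3 gives: 2.8 N at 1.8 mm of travel. I'll press about 4.5 mm further and watch.

```bash
python3 -m handwheel '[[0,0,-0.0008,0,0,0],[0,0,-0.0016,0,0,0],[0,0,-0.0024,0,0,0],[0,0,-0.0032,0,0,0],[0,0,-0.0038,0,0,0],[0,0,-0.0042,0,0,0],[0,0,-0.0045,0,0,0],[0,0,-0.0045,0,0,0]]'
python3 - <<'E'
from h import *
im,D=cams.capture("top");cv2.imwrite("pics/top1.png",cv2.resize(im[160:290,170:340],None,fx=3,fy=3))
for r in models.tip_of("tray_mid","top")[:2]: print(r,world("top",r["position"],z=.035))
E
```

```text
time_s: 7.77
position: [0.5015, -0.0148, 0.0924]
tcp_rot: [[-0.968, 0.252, 0.0], [0.252, 0.968, 0.0], [-0.0, 0.0, -1.0]]
force: [0.1, 3.1, 4.0]
opening: 0.002
grasp_force: 2.2
```

View pics/top1.png

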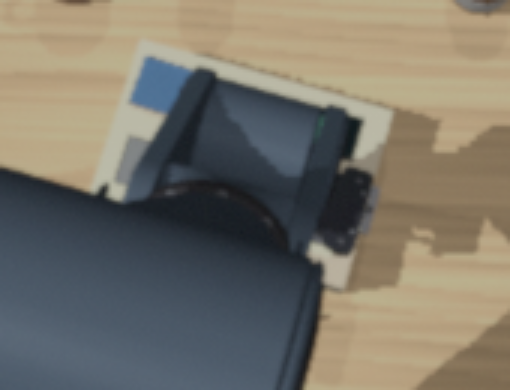

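The arm hides the tray front in this picture (the case is at about (250,170) in the crop). Plate travel is about 6.4 mm, past the release point, so I'll hold briefly, then lift straight up.

```bash
python3 -m handwheel '[[0,0,0,0,0,0],[0,0,0,0,0,0],[0,0,0,0,0,0],[0,0,0,0,0,0],[0,0,0.004,0,0,0],[0,0,0.01,0,0,0],[0,0,0.03,0,0,0],[0,0,0.06,0,0,0]]'
python3 -m handwheel '[[0,0,0.04,0,0,0],[0,0.03,0.06,0,0,0],[0,0.07,0.07,0,0,0],[-0.01,0.11,0.08,0,0,0],[-0.02,0.15,0.08,0,0,0],[-0.03,0.19,0.08,0,0,0],[-0.04,0.23,0.08,0,0,0],[-0.04,0.23,0.08,0,0,0]]'
python3 - <<'E'
from h import *
for n in("top","side"):
    im,D=cams.capture(n)
    cv2.imwrite(f"pics/{n}2.png",im)
    for q in["tray_mid"]:
        for r in models.tip_of(q,n)[:2]: print(n,r,world(n,r["position"],z=.035))
    for q in ["tile","bowl","mug","jar","bottle","brush","rib"]:
        for r in models.spot_in(q,n)[:1]: print(n,q,np.round(r["position"],1),round(r["conf"],2))
E
```

```text
time_s: 8.53
position: [0.499, -0.015, 0.1511]
tcp_rot: [[-0.968, 0.252, -0.007], [0.252, 0.968, 0.001], [0.007, -0.001, -1.0]]
force: [0.4, 0.2, -0.4]
opening: 0.006
grasp_force: 0.0
time_s: 9.2
position: [0.4583, 0.2205, 0.2326]
tcp_rot: [[-0.969, 0.245, -0.002], [0.245, 0.969, 0.002], [0.002, 0.001, -1.0]]
force: [-0.2, -0.3, -0.4]
opening: 0.006
grasp_force: 0.0
top {'position': [240.3, 260.1], 'conf': 0.73} [0.40467445 0.02832048 0.035     ]
top tile [227.7 192.2] 0.57
top bowl [410.8 239.8] 0.61
top mug [191.4 141.5] 0.81
top jar [330.7 147.9] 0.76
top bottle [240.  141.5] 0.83
top brush [124.  246.3] 0.43
top rib [131.5 172.6] 0.77
side tile [238.3 176.3] 0.81
side bowl [290.2 350.8] 0.56
side mug [268.  154.2] 0.86
side jar [344. 247.] 0.96
side bottle [288.4 174.5] 0.83
side brush [160.9 154.2] 0.7
side rib [221.9 139.2] 0.72
```

View pics/top2.png

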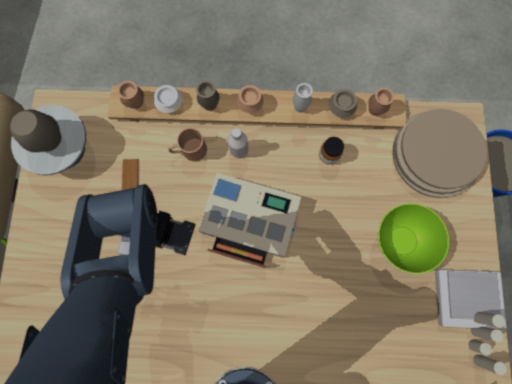

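The tray stands out of the front at (240,250), about 46 mm. The loose things are where they were and the gripper is clear of everything.

```bash
python3 -c "
from rig import bot
print(bot.hand_in())"
```

```text
the job is handed in; nothing more can be done
None
```

I handed in the job: the third plate (29 mm to the −y side of the panel centre) was the catch, and pressing it in sprang the tray about 46 mm out. I then lifted clear of the plate, and the last pictures show the loose things where they began. I have no verdict back, and I didn't directly measure the plate coming up again.

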